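# Put the doming set back in its tray

### The job

Put the doming set back in its wooden tray: set the dished doming block, large dish up, in the square compartment at one end, and lay one ball-headed punch lengthwise in each of the three bays beside it, in order of size with the largest next to the block. Set them down rather than drop them, and leave the grooved swage block, the flat-headed punches and the china dish where they are.

Things in the scene. Friction and masses are not known exactly. Their poses are not given: they have to be found in the camera images.
- tray: Wooden tray, fixed, left or right on the bench: 124 mm (x) by 277 (y), 19 high; origin mid-underside, z up. Cloth floor 5 mm up, rim 6 mm thick. Fillets 7 mm above the floor, 5 wide, part it into a square place 74 mm wide for the block, centre y = +95.5, and bays 112 mm long in x: large punch y = +25.5 (56 mm wide), medium -35.5 (56), small -98 (64). Punches lie along x, head at either end.
- doming_block: Doming block: steel cube of 44 mm side, about 0.6 kg, with one round dish of 38 mm in its top and smaller round dents in its sides; stands on the bench. Origin at the centre of its underside, x and y square to its sides, z up. Gripped across two facing sides.
- ball_punch_large: Large doming punch: polished steel ball of 40 mm diameter on a shank, 96 mm long, about 0.34 kg. Lies on its side; origin on the axis at mid-length, 15 mm above the surface; x level towards the head (the axis rises 10 deg that way), z up at start. Shank: eight-sided bar, 14 mm across flats, free to grip from x = -48 to +9 mm; balances at x = +18. The flats stop it rolling.
- ball_punch_medium: Medium doming punch: polished steel ball of 33 mm diameter on a shank, 84 mm long, about 0.21 kg. Lies on its side; origin on the axis at mid-length, 13 mm above the surface; x level towards the head (the axis rises 8 deg that way), z up at start. Shank: eight-sided bar, 14 mm across flats, free to grip from x = -42 to +10 mm; balances at x = +11. The flats stop it rolling.
- ball_punch_small: Small doming punch: polished steel ball of 26 mm diameter on a shank, 72 mm long, about 0.13 kg. Lies on its side; origin on the axis at mid-length, 10.5 mm above the surface; x level towards the head (the axis rises 6 deg that way), z up at start. Shank: eight-sided bar, 14 mm across flats, free to grip from x = -36 to +11 mm; balances at x = +5. The flats stop it rolling.
- swage_block: Look-alike, stays: steel swage block 46 mm (x) by 62 mm (y), 32 mm high, with four straight half-round grooves of different width across its top. Origin at the centre of its underside.
- flat_punch_large: Look-alike, stays: flat-headed punch lying on its side, 88 mm long, the head a flat disc of 38 mm diameter and 16 mm thick, on the same eight-sided 14 mm shank. Origin on its axis at mid-length, x level towards the head.
- flat_punch_small: Look-alike, stays: flat-headed punch lying on its side, 74 mm long, the head a flat disc of 28 mm diameter and 14 mm thick, on the same 14 mm shank. Origin on its axis at mid-length, x level towards the head.
- dish: Bystander, stays: white china dish, 80 mm across the rim, 32 mm high, with a few brass links in it. Origin at the centre of its underside.
- anvil: Bystander, fixed: small horned steel anvil on a wooden block 150 mm (x) by 110 mm (y) and 30 mm high; 87 mm high in all, the horn pointing to its -x and reaching 76 mm from the middle. Origin at the centre of the wooden block's underside. It stands on the other side of the bench from the tray.
Not all that is in view belongs to the job. Leave any orange or red look-alike of the ball_punch_small alone. Leave any blue or orange look-alike of the ball_punch_medium alone.

How it is judged:
By the outcome, as a careful person would: the job done as asked, in the order asked, and still so for the second after the job is handed in, with the robot touching nothing.
It also fails if it takes over 96 s, if anything falls off the work surface, if the arm or the gripper's body presses on something with over 40 N, if the wrist force passes 120 N, or if a joint passes its speed limit or range.

### The arm

A 6-joint arm with a two-finger parallel gripper is mounted at the origin on the work surface. World frame = base frame: x ahead of the robot, y to its left, z up, the work surface at z = 0. Lengths are in mm, angles in rad, forces in N, time in s.
With the tool pointing down it reaches from about 350 to 775 mm from the base axis. Payload 7.3 kg.
Tool frame: the origin (TCP) lies between the finger pads; the fingertips stand 11 mm ahead of it and the grasp point (between the pads) lies 8 mm behind it; z points along the fingers, y is the line along which they close (so a half turn about z gives the same grasp; the last joint's range is limited). The gripper opens to 92 mm and grips with 3 to 60 N. Pads are 19 mm wide; open, the fingers measure 130 mm over their backs; the gripper's body (75 mm by 190 mm) begins 47 mm behind the grasp point.
Start: joints at [-1.493, 0.342, 1.524, -0, 1.275, -0.146], TCP at [116.538, -511.921, 237.741] pointing down, gripper open.
Joint ranges: [-2.53, 2.53], [-0.77, 2.02], [0.04, 2.7], [-1, 4.14], [0.28, 2.66], [-3.11, 3.11]. Speed limits (rad/s): [2.57, 2.57, 3.14, 3.14, 3.14, 3.14].

### API

Orientations are given as a rotation vector (axis times angle).
In Python, from bench import r gives the robot as it stands.
- The arm moves only by the tool send_rows, never from a script. Its argument "steps" is a list of rows, each an object with "xyz": the shift along the tool's x, y, z in units of 40 mm (1.0 is 40 mm), a list of three; "delta_rot": the turn, a rotation vector about the tool's x, y, z in degrees, a list of three; "claw": the opening, from 0 (shut) to 1 (fully open). In form: [{"xyz": [dx, dy, dz], "delta_rot": [wx, wy, wz], "claw": claw}, ...]. A call has 1 to 8 rows; each row is the pose to reach, as a shift and turn from the pose commanded when the call began, along the tool's axes at that moment; what a row does not reach only later rows make up. A row lasts 1/12 s, in which the tool goes at most 41.7 mm and 7.16 degrees, less where a joint would pass 70% of its speed; a pose out of reach is approached as far as the arm can. A call with a gripper value outside its range is refused whole. The fingers move at their own pace and stop on an object; "newtons" is the grip in N (left out, the last holds). Time passes only in rows, so rows that repeat a pose let the fingers close. It gives the time, the measured TCP pose, the force, the opening and the grip force at its end, in the units of the state.
- r.observe(): the state, without advancing time (a new reading comes with each control period).
- r.capture(name): name is "side" or "top" or "wrist"; returns a dict with "img" (400x640x3 uint8, red, green, blue), "depth" (400x640 float32, mm along the optical axis (not along the pixel's ray), 0 where there is no reading), "mtx" (3x3 intrinsics, pixels), "D" ([k1, k2, p1, p2, k3] as OpenCV has them; the pictures are not rectified), "extrinsics" (4x4, takes a point from camera to world coordinates); the wrist camera has in their place "T_tool_cam" (4x4, takes a point from camera to tool coordinates, whose origin is the TCP and whose axes are the flange's). Camera axes: x right, y up, looking along -z (the intrinsics and any distortion apply to the point x, -y, -z); pixel columns grow to the right and rows downward; lengths in mm; the calibration is good to about 2 mm. A picture is of the moment at which its call begins: read the wrist's pose just before it.
- r.hand_in(): hands the job in; it is judged then, once.
The state is a dict: "time_s": time; "qpos": joint angles; "qvel": joint speeds; "joint_efforts": joint torques, N m; "ee_pos": TCP position; "tool_rot": TCP orientation; "force": force on the tool from outside, world axes, zero at the start; "moment": the same for the moment, N m; "gripper_width": opening from 0.0 (shut) to 1.0 (fully open); "grasp_force": force on a finger pad.
Only numpy, scipy, OpenCV 4.12 (cv2) and the standard library are available. Lean on these libraries where they do the work, as an engineer would, in place of code of your own. Each camera call takes 0.05 s, during which the arm holds its last target. There are 200 camera calls.

## Working session

There is one attempt and no reset: what is moved stays moved. The work goes in short steps, Python scripts to look and compute and a tool call to move; the robot and the scene stay as the last step left them, time stands still between calls to the robot, and variables do not carry over. Pictures are saved under pics/ and viewed, at most 14 in all, crops included, and the job is handed in when it is done.

Besides the shell and the picture viewer there is one more tool, called after "Request:" as name([rows], argument=value, ...), one row to a line, values as JSON. send_rows: Moves the arm, as the interface text tells. Its arguments: {"type":"object","properties":{"steps":{"type":"array"},"newtons":{"type":"number"}},"required":["steps"]}

```bash
ls; mkdir -p pics; python3 - <<'E'
from bench import r
import cv2,numpy as np
s=r.observe(); print(s)
for n in ("top","side"):
    c=r.capture(n); np.savez(f"pics/{n}0.npz",**c)
    cv2.imwrite(f"pics/{n}0.png",c["img"][:,:,::-1])
    print(n,c["mtx"],c["D"],c["extrinsics"],(c["depth"]>0).mean())
E
```

```text
pics
{'time_s': 0.0, 'qpos': array([-1.49301277e+00,  3.42702303e-01,  1.52502055e+00,  5.64954637e-06,
        1.27539445e+00, -1.46037044e-01]), 'qvel': array([ 7.71531340e-04, -6.83129396e-05,  2.48890300e-04,  9.85536920e-04,
       -3.44053674e-04, -6.36917887e-04]), 'joint_efforts': array([ 1.43418401e-03, -4.31243527e+01, -2.44214058e+01,  7.17248465e-02,
        5.59552631e-02, -1.12415837e-04]), 'ee_pos': array([ 116.50083982, -511.50955988,  237.05431703]), 'tool_rot': array([-3.12042690e+00, -3.50670469e-01, -9.01536324e-05]), 'force': array([-1.08676193, -0.51144123,  0.60116229]), 'moment': array([0.0091835 , 0.0124109 , 0.01863935]), 'grasp_force': 0.0, 'gripper_width': 1.0029720755498526}
top [[399.40421356   0.         321.43807993]
 [  0.         399.40421356 200.40901004]
 [  0.           0.           1.        ]] [-0.01547506  0.          0.          0.          0.        ] [[ 2.62392492e-02  9.82857762e-01 -1.82488689e-01  3.86739912e+02]
 [-9.99185084e-01  3.13870327e-02  2.53775855e-02 -6.28626406e+01]
 [ 3.06703353e-02  1.81674087e-01  9.82880388e-01  9.66130338e+02]
 [ 0.00000000e+00  0.00000000e+00  0.00000000e+00  1.00000000e+00]] 0.99586328125
side [[418.78975755   0.         313.57387027]
 [  0.         418.78975755 197.69474601]
 [  0.           0.           1.        ]] [6.94454398e-05 0.00000000e+00 0.00000000e+00 0.00000000e+00
 0.00000000e+00] [[-8.77010154e-01  3.70841267e-01 -3.05499498e-01  2.36989602e+02]
 [-4.80471566e-01 -6.77579265e-01  5.56806442e-01  5.46228870e+02]
 [-5.13319382e-04  6.35108726e-01  7.72422581e-01  8.69605561e+02]
 [ 0.00000000e+00  0.00000000e+00  0.00000000e+00  1.00000000e+00]] 0.99584765625
```

View pics/top0.png

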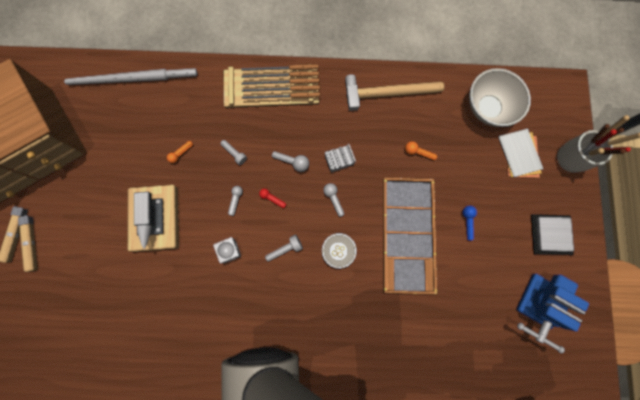

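View pics/side0.png

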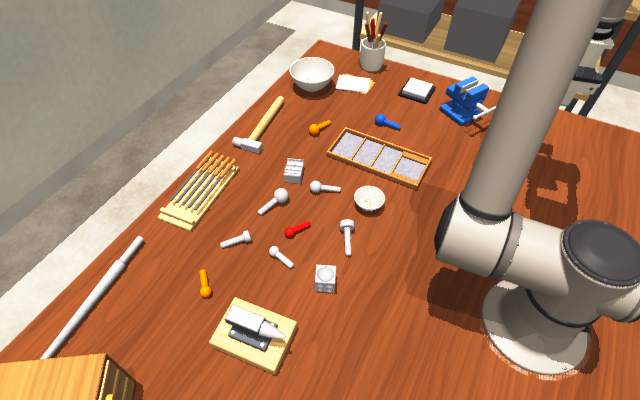

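```bash
cat > h.py <<'E'
import cv2,numpy as np
def load(f):
    return dict(np.load(f))
def rays(c,uv,T=None):
    T=c["extrinsics"] if T is None else T
    p=cv2.undistortPoints(np.float64(uv).reshape(-1,1,2),c["mtx"],c["D"]).reshape(-1,2)
    d=np.c_[p[:,0],-p[:,1],-np.ones(len(p))]
    return T[:3,3],d@T[:3,:3].T
def plane(c,uv,z,T=None):
    o,d=rays(c,uv,T); return o+d*((z-o[2])/d[:,2])[:,None]
def tri(o1,d1,o2,d2):
    A=np.c_[d1,-d2]; s=np.linalg.lstsq(A,o2-o1,rcond=None)[0]
    a,b=o1+s[0]*d1,o2+s[1]*d2
    return (a+b)/2,np.linalg.norm(a-b)
def cloud(c,T=None):
    h,w=c["depth"].shape
    uv=np.stack(np.meshgrid(np.arange(w),np.arange(h)),-1).reshape(-1,2)
    o,d=rays(c,uv,T); return (o+d*c["depth"].reshape(-1,1)).reshape(h,w,3)
E
python3 - <<'E'
from h import *
cv2.setRNGSeed(0)
for n in("top","side"):
    c=load(f"pics/{n}0.npz"); P=cloud(c); hsv=cv2.cvtColor(c["img"],cv2.COLOR_RGB2HSV)
    ok=(abs(P[...,0]-450)<200)&(abs(P[...,1]+50)<420)
    tab=P[ok&(hsv[...,1]>120)]; print(n,"table z",np.median(tab[:,2]))
    m=(ok&(P[...,2]>5)&(P[...,2]<100)).astype(np.uint8)
    k,L,st,ce=cv2.connectedComponentsWithStats(m)
    for i in range(1,k):
        if st[i,4]<40: continue
        q=P[L==i]; rc=cv2.minAreaRect(np.float32(q[:,:2]))
        print(ce[i].round(),st[i,4],"ctr",np.round(rc[0]),"size",np.round(rc[1]),round(rc[2]),"zmax",np.percentile(q[:,2],97).round(1),"hsv",np.median(hsv[L==i],0))
E
```

```text
top table z -0.21100095844150246
[300. 167.] 106 ctr [642. -34.] size [17. 37.] 3 zmax 38.1 hsv [  8.    8.  125.5]
[335. 167.] 66 ctr [ 644. -120.] size [36. 11.] 90 zmax 32.8 hsv [ 10.    6.  117.5]
[409. 241.] 2773 ctr [ 487. -301.] size [277. 126.] 0 zmax 20.3 hsv [ 13. 125. 144.]
[153. 218.] 3162 ctr [508. 311.] size [151. 110.] 7 zmax 88.1 hsv [ 17. 104. 190.]
[333. 197.] 266 ctr [ 565. -115.] size [81. 32.] 17 zmax 32.8 hsv [  9.   8. 155.]
[235. 199.] 215 ctr [558. 123.] size [23. 71.] 76 zmax 25.5 hsv [  8.   8. 157.]
[271. 197.] 205 ctr [563.  33.] size [71. 25.] 55 zmax 25.8 hsv [  1. 194. 172.]
[470. 220.] 295 ctr [ 520. -447.] size [30. 79.] 88 zmax 31.7 hsv [111. 188. 145.]
[286. 248.] 313 ctr [444.   2.] size [37. 90.] 24 zmax 38.7 hsv [  8.   9. 153.]
[339. 250.] 810 ctr [ 443. -130.] size [77. 78.] 1 zmax 32.8 hsv [ 18.  29. 169.]
[227. 250.] 453 ctr [436. 129.] size [44. 45.] 24 zmax 46.3 hsv [  8.   7. 164.]
[399. 249.] 42 ctr [ 453. -275.] size [31. 26.] 4 zmax 8.0 hsv [126.   9. 138.]
side table z -0.7476236036052342
[385. 121.] 158 ctr [ 521. -448.] size [81. 26
[... 164 characters left out ...]
31. 10.] 89 zmax 32.9 hsv [171.  10. 124.]
[322. 187.] 213 ctr [ 567. -119.] size [81. 26.] 34 zmax 30.9 hsv [  5.   6. 234.]
[369. 197.] 518 ctr [ 444. -131.] size [77. 82.] 10 zmax 32.1 hsv [ 20.  12. 252.]
[283. 196.] 98 ctr [642. -32.] size [16. 35.] 0 zmax 37.8 hsv [  5.   10.  202.5]
[347. 233.] 297 ctr [443.   4.] size [38. 85.] 26 zmax 37.9 hsv [  0.   5. 233.]
[296. 228.] 183 ctr [566.  32.] size [73. 22.] 68 zmax 24.7 hsv [  1. 235. 251.]
[280. 256.] 208 ctr [556. 123.] size [22. 68.] 83 zmax 24.3 hsv [  0.    4.  242.5]
[325. 277.] 501 ctr [437. 130.] size [44. 47.] 24 zmax 44.7 hsv [  0.   5. 236.]
[254. 334.] 3972 ctr [508. 312.] size [151. 111.] 6 zmax 87.1 hsv [ 27.  65. 254.]
```

```bash
cat > meas.py <<'E'
from h import *
from scipy.optimize import least_squares
R={"large":(20,96,15,(642,-34)),"medium":(16.5,84,13,(565,-115)),"small":(13,72,10.5,(558,123))}
if __name__=="__main__":
    C={n:load(f"pics/{n}0.npz") for n in("top","side")}
    for k,(rad,L,h,c0) in R.items():
        for n,c in C.items():
            P=cloud(c); hsv=cv2.cvtColor(c["img"],cv2.COLOR_RGB2HSV)
            near=np.hypot(P[...,0]-c0[0],P[...,1]-c0[1])<75
            m=(near&(hsv[...,1]<70)).astype(np.uint8)
            k2,Lb,st,ce=cv2.connectedComponentsWithStats(m)
            i=min((i for i in range(1,k2) if st[i,4]>60),key=lambda i:np.hypot(*(np.median(P[Lb==i],0)[:2]-c0)))
            m=Lb==i; q=P[m&(P[...,2]>h+6)]
            f=least_squares(lambda c:np.linalg.norm(q-c,axis=1)-rad,np.r_[q[:,:2].mean(0),rad],loss="soft_l1")
            b=f.x
            v,u=np.nonzero(m); w=plane(c,np.c_[u,v],h-3)[:,:2]
            d=np.linalg.norm(w-b[:2],axis=1); s=w[d>rad+6]
            t=s.mean(0)-b[:2]; t/=np.linalg.norm(t)
            ax=-t; mid=b[:2]-ax*(L/2-rad)*np.cos(np.arcsin((rad-7)/(L/2)) if 0 else .17)
            print(k,n,m.sum(),"px",ce[i].round(),"ball",b.round(1),"rms",np.sqrt(2*f.cost/len(q)).round(2),"yaw",np.degrees(np.arctan2(ax[1],ax[0])).round(1),"origin",mid.round(1),"len",(d.max()+rad).round(1))
E
sed -i 's/\*np.cos(.*else .17)/*np.cos(.15)/' meas.py
python3 meas.py; python3 - <<'E'
from h import *
a=load("pics/top0.npz")["img"][135:270,155:355,::-1]
cv2.imwrite("pics/crop1.png",cv2.resize(a,None,fx=4,fy=4,interpolation=cv2.INTER_CUBIC))
from scipy.spatial.transform import Rotation as Ro
print(Ro.from_rotvec([-3.1204,-.35067,0]).as_matrix().round(3))
E
```

```text
large top 362 px [294. 161.] ball [654.  -32.7  19.3] rms 1.38 yaw -109.5 origin [663.2  -6.6] len 88.7
large side 282 px [276. 199.] ball [654.6 -33.2  18.4] rms 1.61 yaw -111.9 origin [664.9  -7.5] len 91.0
medium top 296 px [333. 198.] ball [ 589.  -107.9   15.6] rms 1.64 yaw 26.2 origin [ 566.4 -119. ] len 84.2
medium side 211 px [322. 187.] ball [ 589.4 -108.    15. ] rms 1.71 yaw 27.5 origin [ 567.  -119.6] len 82.5
small top 242 px [234. 199.] ball [575.8 119.4  13.1] rms 2.71 yaw -13.1 origin [553.7 124.6] len 68.3
small side 209 px [280. 256.] ball [576.3 120.3  11.8] rms 2.51 yaw -9.8 origin [553.9 124.2] len 68.0
[[ 0.975  0.222 -0.   ]
 [ 0.222 -0.975  0.002]
 [ 0.    -0.002 -1.   ]]
```

View pics/crop1.png

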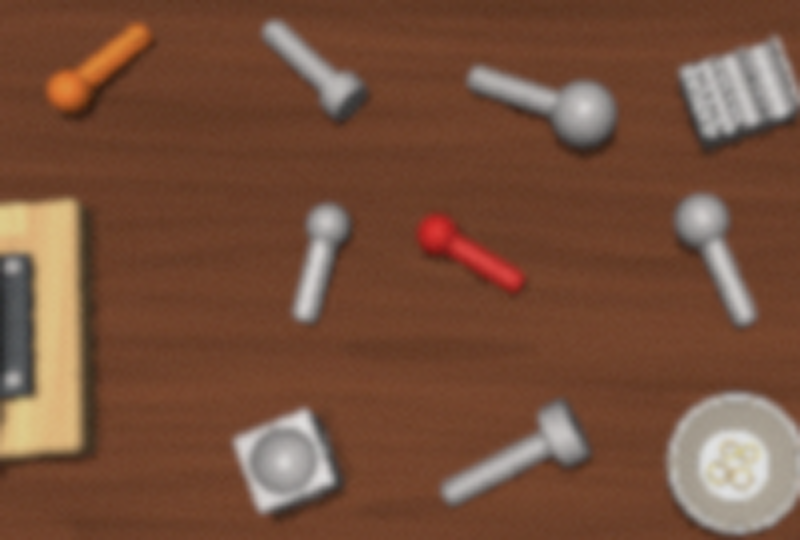

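Crop: steel ball punches are large (584,112), medium (702,220) and small (328,225). They are bare steel with the right ball sizes; the red (437,235) and orange (68,90) ones, and the blue and orange ones by the tray, are look-alikes. The doming block is at (285,462), dish up. The grooved block at (740,90) is the swage, and the disc heads at (343,95) and (563,433) are the flat punches.

Request:
send_rows([
  {"xyz": [6.25, -4.375, 0], "delta_rot": [0, 0, 0], "claw": 1},
  {"xyz": [6.25, -4.375, 0], "delta_rot": [0, 0, 0], "claw": 1},
  {"xyz": [6.25, -4.375, 0], "delta_rot": [0, 0, 0], "claw": 1},
  {"xyz": [6.25, -4.375, 0], "delta_rot": [0, 0, 0], "claw": 1},
  {"xyz": [6.25, -4.375, 0], "delta_rot": [0, 0, 0], "claw": 1},
  {"xyz": [6.25, -4.375, 0], "delta_rot": [0, 0, 0], "claw": 1},
  {"xyz": [6.25, -4.375, 0], "delta_rot": [0, 0, 0], "claw": 1},
  {"xyz": [6.25, -4.375, 0], "delta_rot": [0, 0, 0], "claw": 1},
])

```text
time_s: 0.77
ee_pos: [323.6, -281.8, 237.6]
tool_rot: [-3.12, -0.355, -0.001]
force: [-0.1, 0.7, -0.4]
gripper_width: 1.0
grasp_force: 0.0
```

Request:
send_rows([
  {"xyz": [4.16, -6.13, 0], "delta_rot": [0, 0, 0], "claw": 0.7},
  {"xyz": [4.16, -6.13, 0], "delta_rot": [0, 0, 0], "claw": 0.7},
  {"xyz": [4.16, -6.13, 0], "delta_rot": [0, 0, 0], "claw": 0.7},
  {"xyz": [4.16, -6.13, 0], "delta_rot": [0, 0, 0], "claw": 0.7},
  {"xyz": [4.16, -6.13, 0], "delta_rot": [0, 0, 0], "claw": 0.7},
  {"xyz": [4.16, -6.13, 0], "delta_rot": [0, 0, 0], "claw": 0.7},
  {"xyz": [4.16, -6.13, 0], "delta_rot": [0, 0, 0], "claw": 0.7},
  {"xyz": [4.16, -6.13, 0], "delta_rot": [0, 0, 0], "claw": 0.7},
])

```text
time_s: 1.43
ee_pos: [430.4, -4.3, 237.6]
tool_rot: [-3.119, -0.359, -0.001]
force: [-0.9, -0.9, -0.5]
gripper_width: 0.7
grasp_force: 0.0
```

```bash
cat >> h.py <<'E'
from scipy.spatial.transform import Rotation as Ro
def tool(s):
    T=np.eye(4); T[:3,:3]=Ro.from_rotvec(s["tool_rot"]).as_matrix(); T[:3,3]=s["ee_pos"]; return T
def go(s,p,psi):
    "units/turn (deg) from state s to world point p, tool down with tool x at yaw psi"
    T=tool(s); a=np.radians(psi)
    Rt=np.array([[np.cos(a),np.sin(a),0],[np.sin(a),-np.cos(a),0],[0,0,-1]])
    d=T[:3,:3].T@(np.array(p)-T[:3,3])
    w=Ro.from_matrix(T[:3,:3].T@Rt).as_rotvec(degrees=True)
    print("at",T[:3,3].round(1),"yaw",np.degrees(np.arctan2(T[1,0],T[0,0])).round(1),"t",round(s["time_s"],2),"-> xyz",(d/40).round(3),"rot",w.round(2),"dist",np.linalg.norm(d).round())
def wrist(r,name):
    s=r.observe(); c=r.capture("wrist"); c["extrinsics"]=tool(s)@c["T_tool_cam"]
    np.savez(f"pics/{name}.npz",**c); cv2.imwrite(f"pics/{name}.png",c["img"][:,:,::-1]); return s,c
E
python3 - <<'E'
from h import *; from bench import r
s,c=wrist(r,"w1"); print(c["T_tool_cam"].round(3),c["mtx"],c["D"]); go(s,(436.5,129.5,150),22)
print(s["gripper_width"],s["force"])
E
```

```text
[[-1.0000e-03  9.5000e-01  3.1100e-01  8.5486e+01]
 [ 1.0000e+00  0.0000e+00  1.0000e-03  9.5900e-01]
 [ 0.0000e+00  3.1100e-01 -9.5000e-01 -1.4677e+02]
 [ 0.0000e+00  0.0000e+00  0.0000e+00  1.0000e+00]] [[312.94535655   0.         317.5135757 ]
 [  0.         312.94535655 198.18779594]
 [  0.           0.           1.        ]] [0.01752313 0.         0.         0.         0.        ]
at [430.4  -4.3 237.6] yaw 13.1 t 1.43 -> xyz [ 0.908 -3.217  2.197] rot [-0.11 -0.07 -8.85] dist 160.0
0.7003093869740041 [-0.90864743 -0.86367303 -0.49642315]
```

Request:
send_rows([
  {"xyz": [0.9, -3.2, 2.2], "delta_rot": [0, 0, -8.9], "claw": 0.7},
  {"xyz": [0.9, -3.2, 2.2], "delta_rot": [0, 0, -8.9], "claw": 0.7},
  {"xyz": [0.9, -3.2, 2.2], "delta_rot": [0, 0, -8.9], "claw": 0.7},
  {"xyz": [0.9, -3.2, 2.2], "delta_rot": [0, 0, -8.9], "claw": 0.7},
  {"xyz": [0.9, -3.2, 2.2], "delta_rot": [0, 0, -8.9], "claw": 0.7},
  {"xyz": [0.9, -3.2, 2.2], "delta_rot": [0, 0, -8.9], "claw": 0.7},
])

```text
time_s: 1.98
ee_pos: [435.2, 123.0, 148.6]
tool_rot: [3.084, 0.595, -0.005]
force: [0.1, -0.4, 0.2]
gripper_width: 0.701
grasp_force: 0.0
```

```bash
python3 - <<'E'
from h import *; from bench import r
s,c=wrist(r,"w2"); P=cloud(c)
near=np.hypot(P[...,0]-436.5,P[...,1]-129.5)<60
print("table",np.median(P[near&(abs(P[...,2])<6)][:,2]))
t=P[near&(P[...,2]>38)&(P[...,2]<52)]
print(len(t),"top z",np.median(t[:,2]))
rc=cv2.minAreaRect(np.float32(t[:,:2])); print(rc)
# colour contour of the top face on plane z=44
m=(near&(P[...,2]>15)&(P[...,2]<52)).astype(np.uint8)
hsv=cv2.cvtColor(c["img"],cv2.COLOR_RGB2HSV)
v,u=np.nonzero(near&(P[...,2]>38)&(P[...,2]<52)); print(u.min(),u.max(),v.min(),v.max())
go(s,(rc[0][0],rc[0][1],26),22)
E
```

```text
table -0.12592313751309803
1789 top z 43.29011199923917
((438.0453186035156, 128.17068481445312), (44.99653625488281, 44.03152847290039), 24.194705963134766)
285 338 168 221
at [435.2 123.  148.6] yaw 21.8 t 1.98 -> xyz [ 0.125 -0.093  3.064] rot [-0.02  0.18 -0.16] dist 123.0
```

View pics/w2.png

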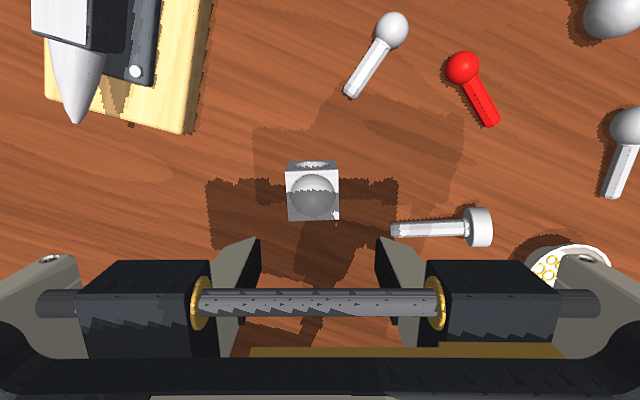

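The wrist view shows the doming block at (312,190) with its large dish up, and the fingers straddle it in the right direction. The anvil (100,60) and flat punch (440,228) are clear of the fingers.

```bash
python3 - <<'E'
from h import *; from bench import r
r.capture("side"); s=r.observe(); print(s["qvel"].round(3)); go(s,(437.2,129,26),24)
E
```

```text
[-0.014 -0.014 -0.006  0.004 -0.002  0.004]
at [436.4 121.8 150.1] yaw 21.7 t 2.08 -> xyz [ 0.085 -0.161  3.102] rot [ 0.04 -0.01 -2.31] dist 124.0
```

Request:
send_rows([
  {"xyz": [0.085, -0.16, 0.6], "delta_rot": [0, 0, -2.3], "claw": 0.7},
  {"xyz": [0.085, -0.16, 1.4], "delta_rot": [0, 0, -2.3], "claw": 0.7},
  {"xyz": [0.085, -0.16, 2.2], "delta_rot": [0, 0, -2.3], "claw": 0.7},
  {"xyz": [0.085, -0.16, 2.8], "delta_rot": [0, 0, -2.3], "claw": 0.7},
  {"xyz": [0.085, -0.16, 3.1], "delta_rot": [0, 0, -2.3], "claw": 0.7},
  {"xyz": [0.085, -0.16, 3.1], "delta_rot": [0, 0, -2.3], "claw": 0.7},
  {"xyz": [0.085, -0.16, 3.1], "delta_rot": [0, 0, -2.3], "claw": 0.7},
])

```text
time_s: 2.67
ee_pos: [437.5, 128.9, 26.2]
tool_rot: [3.073, 0.651, 0.001]
force: [0.0, -0.1, 1.0]
gripper_width: 0.7
grasp_force: 0.0
```

Request:
send_rows([
  {"xyz": [0, 0, 0], "delta_rot": [0, 0, 0], "claw": 0.4},
  {"xyz": [0, 0, 0], "delta_rot": [0, 0, 0], "claw": 0.4},
  {"xyz": [0, 0, 0], "delta_rot": [0, 0, 0], "claw": 0.4},
  {"xyz": [0, 0, 0], "delta_rot": [0, 0, 0], "claw": 0.4},
  {"xyz": [0, 0, 0], "delta_rot": [0, 0, 0], "claw": 0.4},
  {"xyz": [0, 0, 0], "delta_rot": [0, 0, 0], "claw": 0.4},
], newtons=45)

```text
time_s: 3.17
ee_pos: [437.7, 130.0, 26.8]
tool_rot: [3.072, 0.654, 0.004]
force: [0.6, -3.7, 6.9]
gripper_width: 0.474
grasp_force: 45.0
```

```bash
python3 - <<'E'
from h import *; from bench import r
for n in("top","side"):
    c=load(f"pics/{n}0.npz"); P=cloud(c); hsv=cv2.cvtColor(c["img"],cv2.COLOR_RGB2HSV)
    ins=(abs(P[...,0]-488)<150)&(abs(P[...,1]+300)<75)
    rim=P[ins&(P[...,2]>15)]; fl=P[ins&(hsv[...,1]<60)]
    print(n,"rim z",np.median(rim[:,2]).round(1),"rect",cv2.minAreaRect(np.float32(P[ins&(P[...,2]>9)][:,:2])))
    m=(ins&(hsv[...,1]<60)).astype(np.uint8); k,L,st,ce=cv2.connectedComponentsWithStats(m)
    for i in range(1,k):
        if st[i,4]>100:
            v,u=np.nonzero(L==i); w=plane(c,np.c_[u,v],5)[:,:2]; rc=cv2.minAreaRect(np.float32(w))
            print(" cloth",ce[i].round(),"z",np.median(P[L==i][:,2]).round(1),np.round(rc[0],1),np.round(rc[1],1),round(rc[2],1))
    f=ins&(hsv[...,1]>90)&(P[...,0]<430)&(abs(P[...,1]+300)<54)&(P[...,0]>360); print(" filler z",np.percentile(P[f][:,2],[10,50,90]))
s=r.observe(); go(s,(437.5,129,120),0)
E
```

```text
top rim z 18.0 rect ((487.4706726074219, -301.1490783691406), (277.03070068359375, 126.11532592773438), 0.009704668074846268)
 cloth [408. 194.] z 4.2 [ 589.2 -303. ] [107.8  62.8] 89.6
 cloth [409. 220.] z 4.3 [ 523.5 -303.2] [108.9  53.7] 89.4
 cloth [409. 245.] z 4.2 [ 462.5 -303. ] [ 53.1 109.9] 1.5
 cloth [409. 275.] z 4.2 [ 391.7 -301.3] [72.5 72.1] 89.3
 filler z [ 8.72873822 11.20294438 13.41062346]
side rim z 17.3 rect ((488.8540954589844, -300.442138671875), (278.07958984375, 130.00607299804688), 0.10505209118127823)
 cloth [347. 145.] z 3.9 [ 589.2 -305.8] [99.  61.4] 89.6
 cloth [367. 152.] z 3.9 [ 523.8 -306. ] [53.7 98.8] 0.6
 cloth [387. 159.] z 3.8 [ 463.1 -306.1] [53.7 99.2] 0.2
 cloth [409. 168.] z 3.8 [ 393.2 -303.3] [71.3 68.4] 0.3
 filler z [ 7.18261487 10.74113422 12.95278653]
at [437.7 130.   26.8] yaw 24.0 t 3.17 -> xyz [-0.01   0.023 -2.331] rot [ 0.05 -0.14 24.04] dist 93.0
```

Request:
send_rows([
  {"xyz": [0, 0, -0.5], "delta_rot": [0, 0, 0], "claw": 0.4},
  {"xyz": [0, 0, -1.4], "delta_rot": [0, 0, 0], "claw": 0.4},
  {"xyz": [0, 0, -2.3], "delta_rot": [0, 0, 6], "claw": 0.4},
  {"xyz": [-0.5, 0.8, -2.3], "delta_rot": [0, 0, 12], "claw": 0.4},
  {"xyz": [-0.95, 1.65, -2.3], "delta_rot": [0, 0, 18], "claw": 0.4},
  {"xyz": [-1.4, 2.5, -2.3], "delta_rot": [0, 0, 24], "claw": 0.4},
  {"xyz": [-1.9, 3.3, -2.3], "delta_rot": [0, 0, 24], "claw": 0.4},
  {"xyz": [-2.37, 4.12, -2.3], "delta_rot": [0, 0, 24], "claw": 0.4},
])

```text
time_s: 3.83
ee_pos: [415.8, -59.9, 117.3]
tool_rot: [-3.141, -0.001, 0.003]
force: [0.1, 1.0, -6.7]
gripper_width: 0.478
grasp_force: 45.0
```

Request:
send_rows([
  {"xyz": [-0.1, 0.9, 0], "delta_rot": [0, 0, 0], "claw": 0.4},
  {"xyz": [-0.2, 1.8, 0], "delta_rot": [0, 0, 0], "claw": 0.4},
  {"xyz": [-0.3, 2.7, 0], "delta_rot": [0, 0, 0], "claw": 0.4},
  {"xyz": [-0.4, 3.6, 0], "delta_rot": [0, 0, 0], "claw": 0.4},
  {"xyz": [-0.5, 4.5, 0], "delta_rot": [0, 0, 0], "claw": 0.4},
  {"xyz": [-0.6, 5.4, 0], "delta_rot": [0, 0, 0], "claw": 0.4},
  {"xyz": [-0.63, 5.9, 0], "delta_rot": [0, 0, 0], "claw": 0.4},
  {"xyz": [-0.63, 6.02, 0], "delta_rot": [0, 0, 0], "claw": 0.4},
])

```text
time_s: 4.5
ee_pos: [391.5, -303.1, 117.2]
tool_rot: [3.141, -0.004, -0.0]
force: [0.5, 0.5, -7.0]
gripper_width: 0.475
grasp_force: 45.0
```

```bash
python3 - <<'E'
from h import *; from bench import r
r.capture("side");r.capture("side"); s=r.observe(); print(s["grasp_force"],s["gripper_width"],s["force"]); go(s,(392.5,-301,32.5),0)
E
```

```text
44.99625563621521 0.4737948230766272 [ 1.2491281   1.18462118 -7.26095264]
at [ 391.4 -299.9  116.9] yaw -0.1 t 4.6 -> xyz [0.03  0.031 2.11 ] rot [-0.09  0.08 -0.09] dist 84.0
```

Request:
send_rows([
  {"xyz": [0.03, 0.03, 0.5], "delta_rot": [0, 0, 0], "claw": 0.4},
  {"xyz": [0.03, 0.03, 1.1], "delta_rot": [0, 0, 0], "claw": 0.4},
  {"xyz": [0.03, 0.03, 1.6], "delta_rot": [0, 0, 0], "claw": 0.4},
  {"xyz": [0.03, 0.03, 1.9], "delta_rot": [0, 0, 0], "claw": 0.4},
  {"xyz": [0.03, 0.03, 2.02], "delta_rot": [0, 0, 0], "claw": 0.4},
  {"xyz": [0.03, 0.03, 2.08], "delta_rot": [0, 0, 0], "claw": 0.4},
  {"xyz": [0.03, 0.03, 2.1], "delta_rot": [0, 0, 0], "claw": 0.4},
  {"xyz": [0.03, 0.03, 2.1], "delta_rot": [0, 0, 0], "claw": 0.4},
])

```text
time_s: 5.27
ee_pos: [393.8, -300.7, 34.3]
tool_rot: [3.141, 0.002, 0.001]
force: [0.3, -0.8, -7.0]
gripper_width: 0.478
grasp_force: 45.0
```

Request:
send_rows([
  {"xyz": [0, 0, 0.015], "delta_rot": [0, 0, 0], "claw": 0.4},
  {"xyz": [0, 0, 0.03], "delta_rot": [0, 0, 0], "claw": 0.4},
  {"xyz": [0, 0, 0.03], "delta_rot": [0, 0, 0], "claw": 0.4},
])

```text
time_s: 5.52
ee_pos: [393.6, -301.1, 33.0]
tool_rot: [3.141, 0.001, 0.001]
force: [0.1, 0.7, -6.4]
gripper_width: 0.473
grasp_force: 45.0
```

Request:
send_rows([
  {"xyz": [0, 0, 0.02], "delta_rot": [0, 0, 0], "claw": 0.4},
  {"xyz": [0, 0, 0.02], "delta_rot": [0, 0, 0], "claw": 0.4},
  {"xyz": [0, 0, 0.02], "delta_rot": [0, 0, 0], "claw": 0.4},
])

```text
time_s: 5.77
ee_pos: [393.4, -301.0, 31.8]
tool_rot: [3.141, 0.0, 0.0]
force: [-0.3, 0.0, -4.7]
gripper_width: 0.471
grasp_force: 45.0
```

Request:
send_rows([
  {"xyz": [0, 0, 0.01], "delta_rot": [0, 0, 0], "claw": 0.4},
  {"xyz": [0, 0, 0.01], "delta_rot": [0, 0, 0], "claw": 0.4},
])

```text
time_s: 5.93
ee_pos: [393.4, -301.0, 31.8]
tool_rot: [3.141, 0.001, 0.0]
force: [-2.8, 1.2, 0.9]
gripper_width: 0.475
grasp_force: 45.0
```

Request:
send_rows([
  {"xyz": [0, 0, 0], "delta_rot": [0, 0, 0], "claw": 0.65},
  {"xyz": [0, 0, 0], "delta_rot": [0, 0, 0], "claw": 0.65},
  {"xyz": [0, 0, 0], "delta_rot": [0, 0, 0], "claw": 0.65},
  {"xyz": [0, 0, 0], "delta_rot": [0, 0, 0], "claw": 0.65},
  {"xyz": [0, 0, -0.3], "delta_rot": [0, 0, 0], "claw": 0.65},
  {"xyz": [0, 0, -1], "delta_rot": [0, 0, 0], "claw": 0.65},
  {"xyz": [0, 0, -2], "delta_rot": [0, 0, 0], "claw": 0.65},
  {"xyz": [0, 0, -2.8], "delta_rot": [0, 0, 0], "claw": 0.65},
])

```text
time_s: 6.6
ee_pos: [393.4, -300.9, 145.1]
tool_rot: [3.141, 0.001, 0.0]
force: [1.5, -1.0, -0.3]
gripper_width: 0.651
grasp_force: 0.0
```

Request:
send_rows([
  {"xyz": [0.6, -0.65, 0], "delta_rot": [0, 0, -6.5], "claw": 0.5},
  {"xyz": [1.2, -1.3, 0], "delta_rot": [0, 0, -13], "claw": 0.5},
  {"xyz": [1.8, -2, 0], "delta_rot": [0, 0, -19.5], "claw": 0.5},
  {"xyz": [2.4, -2.7, 0], "delta_rot": [0, 0, -26], "claw": 0.5},
  {"xyz": [3, -3.4, 0], "delta_rot": [0, 0, -32.5], "claw": 0.5},
  {"xyz": [3.6, -4.1, 0], "delta_rot": [0, 0, -39], "claw": 0.5},
  {"xyz": [4.2, -4.75, 0], "delta_rot": [0, 0, -45.5], "claw": 0.5},
  {"xyz": [4.8, -5.4, 0], "delta_rot": [0, 0, -52], "claw": 0.5},
])

```text
time_s: 7.27
ee_pos: [586.3, -83.1, 143.4]
tool_rot: [2.819, 1.386, 0.0]
force: [0.4, -1.4, 0.1]
gripper_width: 0.504
grasp_force: 0.0
```

```bash
python3 - <<'E'
from h import *; from bench import r
r.capture("side");c=r.capture("top"); s=r.observe(); go(s,(664,-7,150),69.5)
cv2.imwrite("pics/t2.png",cv2.resize(c["img"][165:305,360:460,::-1],None,fx=4,fy=4))
E
```

```text
at [588.  -81.  143.2] yaw 52.5 t 7.37 -> xyz [ 2.624  0.38  -0.165] rot [  0.09  -0.1  -17.03] dist 106.0
```

View pics/t2.png

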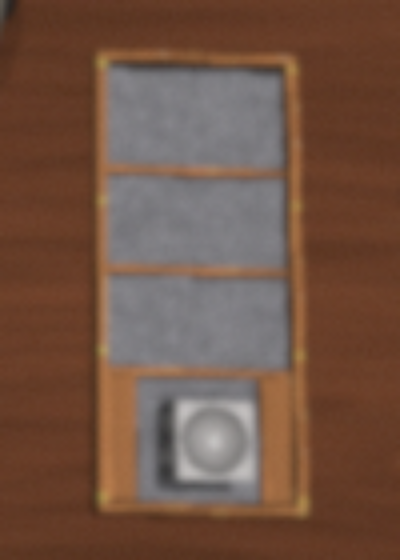

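The block sits dish up and square in its compartment (about (213,440) in the crop), and the height parallax explains its shift to the right.

Request:
send_rows([
  {"xyz": [0.9, 0.1, -0.1], "delta_rot": [0, 0, -6], "claw": 0.45},
  {"xyz": [1.8, 0.25, -0.17], "delta_rot": [0, 0, -12], "claw": 0.45},
  {"xyz": [2.62, 0.38, -0.17], "delta_rot": [0, 0, -17], "claw": 0.45},
  {"xyz": [2.62, 0.38, -0.17], "delta_rot": [0, 0, -17], "claw": 0.45},
  {"xyz": [2.62, 0.38, -0.17], "delta_rot": [0, 0, -17], "claw": 0.45},
])

```text
time_s: 7.78
ee_pos: [662.0, -10.8, 149.4]
tool_rot: [-2.588, -1.781, 0.001]
force: [-0.4, -0.3, -0.4]
gripper_width: 0.45
grasp_force: 0.0
```

```bash
cat > wm.py <<'E'
import sys
from meas import *; from bench import r
k=sys.argv[1]; rad,L,h,c0=R[k]; c0=np.float64(sys.argv[2].split(","))
r.capture("side"); s,c=wrist(r,"w_"+k); P=cloud(c); hsv=cv2.cvtColor(c["img"],cv2.COLOR_RGB2HSV)
m=((np.hypot(P[...,0]-c0[0],P[...,1]-c0[1])<70)&(hsv[...,1]<70)&(P[...,2]>3.5)&(P[...,2]<60)).astype(np.uint8)
n,Lb,st,ce=cv2.connectedComponentsWithStats(m)
i=1+np.argmax(st[1:,4]); m=Lb==i
q=P[m&(P[...,2]>h+9)]
f=least_squares(lambda c:np.linalg.norm(q-c,axis=1)-rad,np.r_[q[:,:2].mean(0),rad],loss="soft_l1"); b=f.x
pts=P[m]; d=np.linalg.norm(pts[:,:2]-b[:2],axis=1); S=pts[d>rad+6]
t=S.mean(0)[:2]-b[:2]; t/=np.linalg.norm(t)
e=(S[:,:2]-b[:2]); a=e@t
# mid-width of the shank in slices along it, then a straight line
xs=np.arange(a.min()+2,a.max()-2,3); off=e@np.array([-t[1],t[0]])
mid=[(lambda o:(o.min()+o.max())/2)(off[abs(a-x)<2]) for x in xs]; wd=[np.ptp(off[abs(a-x)<2]) for x in xs]
top=[S[abs(a-x)<2][:,2].max() for x in xs]
sl,ic=np.polyfit(xs,mid,1); tt=t+sl*np.array([-t[1],t[0]]); tt/=np.linalg.norm(tt)
ax=-tt; org=b[:2]-ax*(L/2-rad)*.985
print("px",ce[i].round(),"ball",b.round(1),"table",np.median(P[(hsv[...,1]>110)&(abs(P[...,2])<8)][:,2]).round(1),"width",np.median(wd).round(1),"len",(a.max()+rad).round(1),"ic",ic.round(1))
print("shank top z near head/tail",np.round([top[0],top[-1]],1),"yaw",np.degrees(np.arctan2(ax[1],ax[0])).round(1),"origin",org.round(1))
E
python3 wm.py large 664,-7
```

```text
px [319. 195.] ball [655.5 -34.8  19.5] table -0.2 width 13.0 len 95.7 ic -0.2
shank top z near head/tail [23.9 15.5] yaw -109.5 origin [664.7  -8.8]
```

View pics/w_large.png

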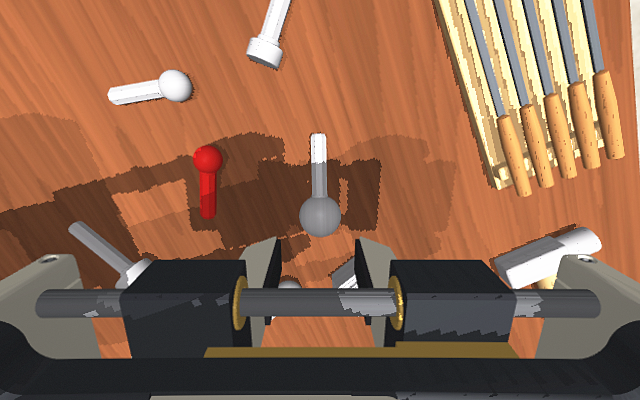

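The large punch is confirmed: steel ball at (320,216), shank up to (318,135), and it lies along the hand's forward axis. The red one at (208,160) stays put.

```bash
python3 - <<'E'
from h import *; from bench import r
s=r.observe(); go(s,(665.1,-6.1,18),70.3)
E
```

```text
at [661.  -12.4 149.7] yaw 68.9 t 7.88 -> xyz [0.186 0.043 3.291] rot [-0.06  0.05 -1.37] dist 132.0
```

Request:
send_rows([
  {"xyz": [0.1, 0.04, 0.8], "delta_rot": [0, 0, -1.4], "claw": 0.45},
  {"xyz": [0.19, 0.04, 1.7], "delta_rot": [0, 0, -1.4], "claw": 0.45},
  {"xyz": [0.19, 0.04, 2.5], "delta_rot": [0, 0, -1.4], "claw": 0.45},
  {"xyz": [0.19, 0.04, 3.0], "delta_rot": [0, 0, -1.4], "claw": 0.45},
  {"xyz": [0.19, 0.04, 3.29], "delta_rot": [0, 0, -1.4], "claw": 0.45},
  {"xyz": [0.19, 0.04, 3.29], "delta_rot": [0, 0, -1.4], "claw": 0.45},
  {"xyz": [0.19, 0.04, 3.29], "delta_rot": [0, 0, -1.4], "claw": 0.45},
])

```text
time_s: 8.47
ee_pos: [666.0, -6.0, 19.1]
tool_rot: [2.568, 1.809, 0.0]
force: [0.2, 0.1, 0.5]
gripper_width: 0.452
grasp_force: 0.0
```

Request:
send_rows([
  {"xyz": [0, 0, 0], "delta_rot": [0, 0, 0], "claw": 0.1},
  {"xyz": [0, 0, 0], "delta_rot": [0, 0, 0], "claw": 0.1},
  {"xyz": [0, 0, 0], "delta_rot": [0, 0, 0], "claw": 0.1},
  {"xyz": [0, 0, 0], "delta_rot": [0, 0, 0], "claw": 0.1},
  {"xyz": [0, 0, 0], "delta_rot": [0, 0, 0], "claw": 0.1},
  {"xyz": [0, 0, 0], "delta_rot": [0, 0, 0], "claw": 0.1},
], newtons=50)

```text
time_s: 8.97
ee_pos: [666.2, -5.0, 19.2]
tool_rot: [2.566, 1.811, 0.001]
force: [-0.9, -0.2, 3.1]
gripper_width: 0.141
grasp_force: 50.0
```

Request:
send_rows([
  {"xyz": [0, 0, -0.4], "delta_rot": [0, 0, 0], "claw": 0.1},
  {"xyz": [0, 0, -1.3], "delta_rot": [0, 0, 0], "claw": 0.1},
  {"xyz": [0, 0, -2.2], "delta_rot": [0, 0, 0], "claw": 0.1},
  {"xyz": [-0.8, -0.2, -2.3], "delta_rot": [0, 0, -4], "claw": 0.1},
  {"xyz": [-1.7, -0.45, -2.3], "delta_rot": [0, 0, -9], "claw": 0.1},
  {"xyz": [-2.6, -0.7, -2.3], "delta_rot": [0, 0, -14], "claw": 0.1},
  {"xyz": [-3.6, -0.95, -2.3], "delta_rot": [0, 0, -19.7], "claw": 0.1},
  {"xyz": [-4.6, -1.25, -2.3], "delta_rot": [0, 0, -19.7], "claw": 0.1},
])

```text
time_s: 9.63
ee_pos: [555.9, -162.4, 110.0]
tool_rot: [-2.212, -2.23, 0.001]
force: [-0.7, -1.0, -3.1]
gripper_width: 0.146
grasp_force: 50.0
```

Request:
send_rows([
  {"xyz": [-0.8, -0.55, 0], "delta_rot": [0, 0, 0], "claw": 0.1},
  {"xyz": [-1.6, -1.1, 0], "delta_rot": [0, 0, 0], "claw": 0.1},
  {"xyz": [-2.4, -1.65, 0], "delta_rot": [0, 0, 0], "claw": 0.1},
  {"xyz": [-3.1, -2.15, 0], "delta_rot": [0, 0, 0], "claw": 0.1},
  {"xyz": [-3.44, -2.39, 0], "delta_rot": [0, 0, 0], "claw": 0.1},
  {"xyz": [-3.44, -2.39, 0], "delta_rot": [0, 0, 0], "claw": 0.1},
  {"xyz": [-3.44, -2.39, 0], "delta_rot": [0, 0, 0], "claw": 0.1},
])

```text
time_s: 10.22
ee_pos: [461.2, -299.8, 110.1]
tool_rot: [-2.221, -2.22, -0.0]
force: [0.6, 0.5, -2.8]
gripper_width: 0.141
grasp_force: 50.0
```

```bash
python3 - <<'E'
from h import *; from bench import r
s=r.observe(); print(s["force"],s["gripper_width"],s["grasp_force"]); go(s,(462.7,-297.6,26),90)
s,c=wrist(r,"w4"); P=cloud(c)
m=(abs(P[...,0]-462.7)<28)&(P[...,2]>45)&(P[...,2]<110)&(P[...,1]<-305)
q=P[m]; print(len(q), "head pts",q.mean(0).round(1),q.min(0).round(1),q.max(0).round(1))
E
```

```text
[ 0.59877903  0.5459504  -2.79356697] 0.14088374884288876 49.99292157590389
at [ 461.2 -299.8  110.1] yaw 90.0 t 10.22 -> xyz [0.054 0.038 2.102] rot [-0.04 -0.05 -0.02] dist 84.0
17 head pts [ 462.6 -307.2  109.5] [ 455.9 -309.2  108.7] [ 468.3 -305.3  110. ]
```

View pics/w4.png

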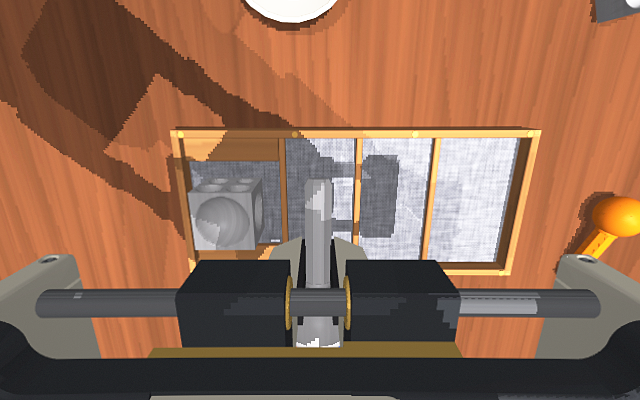

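The punch is held over the second bay, with its tail at (317,180) and the hand clear of the block at (225,210). I'll check whether it pitched in the grip.

```bash
python3 - <<'E'
from h import *; from bench import r
r.capture("side"); s,c=wrist(r,"w5"); P=cloud(c)
m=(abs(P[...,0]-s["ee_pos"][0])<9)&(P[...,2]>85)&(P[...,2]<135)&(P[...,1]>-290)&(P[...,1]<-230)
q=P[m]; 
for y in range(-285,-240,6):
    z=q[abs(q[:,1]-y)<3]; print(y,len(z),z[:,2].max().round(1) if len(z) else 0,z[:,0].mean().round(1) if len(z) else 0)
go(s,(462.7,-297.6,26),90)
E
```

```text
-285 297 125.0 462.8
-279 302 110.4 463.2
-273 311 110.0 463.3
-267 316 108.6 463.3
-261 314 107.2 463.2
-255 214 106.5 463.1
-249 0 0 0
-243 0 0 0
at [ 462.2 -298.6  110.2] yaw 90.1 t 10.32 -> xyz [0.022 0.013 2.105] rot [-0.02 -0.05  0.14] dist 84.0
```

Request:
send_rows([
  {"xyz": [0.02, 0.01, 0.6], "delta_rot": [0, 0, 0], "claw": 0.1},
  {"xyz": [0.02, 0.01, 1.3], "delta_rot": [0, 0, 0], "claw": 0.1},
  {"xyz": [0.02, 0.01, 1.8], "delta_rot": [0, 0, 0], "claw": 0.1},
  {"xyz": [0.02, 0.01, 2.0], "delta_rot": [0, 0, 0], "claw": 0.1},
  {"xyz": [0.02, 0.01, 2.08], "delta_rot": [0, 0, 0], "claw": 0.1},
  {"xyz": [0.02, 0.01, 2.1], "delta_rot": [0, 0, 0], "claw": 0.1},
  {"xyz": [0.02, 0.01, 2.12], "delta_rot": [0, 0, 0], "claw": 0.1},
  {"xyz": [0.02, 0.01, 2.12], "delta_rot": [0, 0, 0], "claw": 0.1},
])

```text
time_s: 11.03
ee_pos: [463.2, -299.0, 26.9]
tool_rot: [2.217, 2.223, 0.0]
force: [0.8, -0.2, -3.7]
gripper_width: 0.139
grasp_force: 50.0
```

Request:
send_rows([
  {"xyz": [0, 0, 0.015], "delta_rot": [0, 0, 0], "claw": 0.1},
  {"xyz": [0, 0, 0.03], "delta_rot": [0, 0, 0], "claw": 0.1},
  {"xyz": [0, 0, 0.03], "delta_rot": [0, 0, 0], "claw": 0.1},
])

```text
time_s: 11.28
ee_pos: [462.5, -298.8, 25.0]
tool_rot: [2.219, 2.223, 0.0]
force: [-0.2, -0.4, -3.7]
gripper_width: 0.141
grasp_force: 50.0
```

Request:
send_rows([
  {"xyz": [0, 0, 0.01], "delta_rot": [0, 0, 0], "claw": 0.1},
  {"xyz": [0, 0, 0.02], "delta_rot": [0, 0, 0], "claw": 0.1},
  {"xyz": [0, 0, 0.02], "delta_rot": [0, 0, 0], "claw": 0.1},
])

```text
time_s: 11.53
ee_pos: [462.5, -298.7, 24.3]
tool_rot: [2.219, 2.223, 0.0]
force: [-1.4, 1.6, 2.4]
gripper_width: 0.145
grasp_force: 50.0
```

Request:
send_rows([
  {"xyz": [0, 0, 0.01], "delta_rot": [0, 0, 0], "claw": 0.1},
  {"xyz": [0, 0, 0.01], "delta_rot": [0, 0, 0], "claw": 0.1},
])

```text
time_s: 11.7
ee_pos: [462.6, -298.7, 24.2]
tool_rot: [2.218, 2.223, 0.0]
force: [-2.2, 2.7, 6.7]
gripper_width: 0.145
grasp_force: 50.0
```

Request:
send_rows([
  {"xyz": [0, 0, 0], "delta_rot": [0, 0, 0], "claw": 0.28},
  {"xyz": [0, 0, 0], "delta_rot": [0, 0, 0], "claw": 0.28},
  {"xyz": [0, 0, 0], "delta_rot": [0, 0, 0], "claw": 0.28},
  {"xyz": [0, 0, 0], "delta_rot": [0, 0, 0], "claw": 0.28},
  {"xyz": [0, 0, -0.3], "delta_rot": [0, 0, 0], "claw": 0.28},
  {"xyz": [0, 0, -1], "delta_rot": [0, 0, 0], "claw": 0.28},
  {"xyz": [0, 0, -2], "delta_rot": [0, 0, 0], "claw": 0.28},
  {"xyz": [0, 0, -2.9], "delta_rot": [0, 0, 0], "claw": 0.28},
])

```text
time_s: 12.37
ee_pos: [462.0, -298.4, 140.4]
tool_rot: [-2.218, -2.223, 0.0]
force: [0.7, 0.1, -0.3]
gripper_width: 0.282
grasp_force: 0.0
```

Request:
send_rows([
  {"xyz": [0.6, 0.4, 0], "delta_rot": [0, 0, 6.5], "claw": 0.45},
  {"xyz": [1.3, 0.8, 0], "delta_rot": [0, 0, 13], "claw": 0.45},
  {"xyz": [2, 1.2, 0], "delta_rot": [0, 0, 19.5], "claw": 0.45},
  {"xyz": [2.7, 1.6, 0], "delta_rot": [0, 0, 26], "claw": 0.45},
  {"xyz": [3.4, 2, 0], "delta_rot": [0, 0, 32.5], "claw": 0.45},
  {"xyz": [4, 2.3, 0], "delta_rot": [0, 0, 39], "claw": 0.45},
  {"xyz": [4.5, 2.6, 0], "delta_rot": [0, 0, 45.5], "claw": 0.45},
  {"xyz": [4.5, 2.6, 0], "delta_rot": [0, 0, 52], "claw": 0.45},
])

```text
time_s: 13.03
ee_pos: [567.7, -114.6, 139.2]
tool_rot: [-2.97, -1.023, -0.002]
force: [-0.3, 0.6, -0.7]
gripper_width: 0.449
grasp_force: 0.0
```

Request:
send_rows([
  {"xyz": [0, 0, 0], "delta_rot": [0, 0, 6], "claw": 0.45},
  {"xyz": [0, 0, 0], "delta_rot": [0, 0, 11], "claw": 0.45},
  {"xyz": [0, 0, 0], "delta_rot": [0, 0, 11], "claw": 0.45},
  {"xyz": [0, 0, 0], "delta_rot": [0, 0, 11], "claw": 0.45},
])

```text
time_s: 13.37
ee_pos: [565.9, -118.4, 139.2]
tool_rot: [3.053, 0.741, -0.0]
force: [-0.1, 0.1, -0.2]
gripper_width: 0.454
grasp_force: 0.0
```

```bash
python3 wm.py medium 567,-119; python3 - <<'E'
from h import *; from bench import r
s=r.observe(); go(s,(567,-119,17),27)
c=r.capture("top"); cv2.imwrite("pics/t3.png",cv2.resize(c["img"][165:305,360:460,::-1],None,fx=4,fy=4))
E
```

```text
px [320. 182.] ball [ 591.7 -108.7   16.1] table -0.2 width 13.1 len 83.7 ic -0.0
shank top z near head/tail [20.6 15.4] yaw 26.2 origin [ 569.2 -119.8]
at [ 565.9 -118.5  139.2] yaw 27.2 t 13.47 -> xyz [0.018 0.022 3.056] rot [0.   0.   0.25] dist 122.0
```

View pics/w_medium.png

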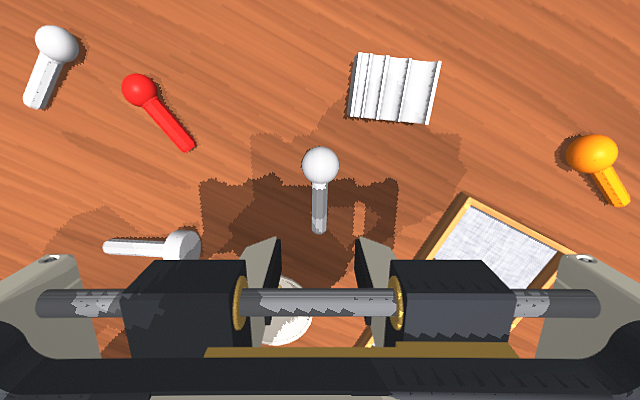

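View pics/t3.png

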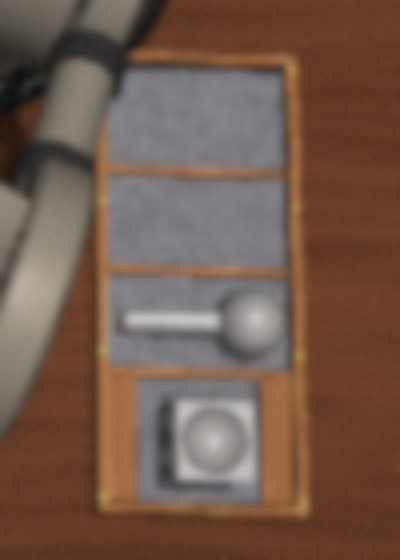

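The large punch lies along its bay (ball (253,322), tail (125,322) in the crop). The wrist view has the medium steel ball at (320,165) with its shank straight towards the hand.

Request:
send_rows([
  {"xyz": [0, 0.045, 0.8], "delta_rot": [0, 0, 0.5], "claw": 0.45},
  {"xyz": [0, 0.045, 1.7], "delta_rot": [0, 0, 0.5], "claw": 0.45},
  {"xyz": [0, 0.045, 2.5], "delta_rot": [0, 0, 0.5], "claw": 0.45},
  {"xyz": [0, 0.045, 2.9], "delta_rot": [0, 0, 0.5], "claw": 0.45},
  {"xyz": [0, 0.045, 3.06], "delta_rot": [0, 0, 0.5], "claw": 0.45},
  {"xyz": [0, 0.045, 3.06], "delta_rot": [0, 0, 0.5], "claw": 0.45},
  {"xyz": [0, 0.045, 3.06], "delta_rot": [0, 0, 0.5], "claw": 0.45},
])

```text
time_s: 14.1
ee_pos: [567.4, -120.3, 17.7]
tool_rot: [3.056, 0.724, 0.002]
force: [0.1, -0.1, -0.5]
gripper_width: 0.448
grasp_force: 0.0
```

Request:
send_rows([
  {"xyz": [0, 0, 0], "delta_rot": [0, 0, 0], "claw": 0.1},
  {"xyz": [0, 0, 0], "delta_rot": [0, 0, 0], "claw": 0.1},
  {"xyz": [0, 0, 0], "delta_rot": [0, 0, 0], "claw": 0.1},
  {"xyz": [0, 0, 0], "delta_rot": [0, 0, 0], "claw": 0.1},
  {"xyz": [0, 0, 0], "delta_rot": [0, 0, 0], "claw": 0.1},
  {"xyz": [0, 0, 0], "delta_rot": [0, 0, 0], "claw": 0.1},
], newtons=50)

```text
time_s: 14.6
ee_pos: [567.1, -120.1, 17.5]
tool_rot: [3.056, 0.723, 0.001]
force: [-0.6, 0.3, 3.3]
gripper_width: 0.141
grasp_force: 50.0
```

Request:
send_rows([
  {"xyz": [0, 0, -0.4], "delta_rot": [0, 0, 0], "claw": 0.1},
  {"xyz": [0, 0, -1.3], "delta_rot": [0, 0, -3], "claw": 0.1},
  {"xyz": [0, 0, -2.2], "delta_rot": [0, 0, -9], "claw": 0.1},
  {"xyz": [-0.5, 0.6, -2.3], "delta_rot": [0, 0, -15], "claw": 0.1},
  {"xyz": [-1, 1.2, -2.3], "delta_rot": [0, 0, -21], "claw": 0.1},
  {"xyz": [-1.5, 1.8, -2.3], "delta_rot": [0, 0, -27], "claw": 0.1},
  {"xyz": [-2, 2.4, -2.3], "delta_rot": [0, 0, -33.5], "claw": 0.1},
  {"xyz": [-2.5, 3, -2.3], "delta_rot": [0, 0, -40], "claw": 0.1},
])

```text
time_s: 15.27
ee_pos: [530.4, -273.1, 108.6]
tool_rot: [-2.62, -1.733, 0.001]
force: [0.6, 0.2, -1.2]
gripper_width: 0.14
grasp_force: 50.0
```

```bash
python3 - <<'E'
from h import *; from bench import r
r.capture("side"); r.capture("side"); s=r.observe(); print(s["gripper_width"],s["force"]); go(s,(523.5,-302,110),90)
E
```

```text
0.143945292504639 [ 0.58949508  0.60581218 -2.4302069 ]
at [ 529.8 -276.4  108.5] yaw 66.6 t 15.37 -> xyz [-0.649  0.11  -0.036] rot [-1.00e-02  9.00e-02 -2.34e+01] dist 26.0
```

Request:
send_rows([
  {"xyz": [-0.2, 0.04, 0], "delta_rot": [0, 0, -6.5], "claw": 0.1},
  {"xyz": [-0.4, 0.08, 0], "delta_rot": [0, 0, -13], "claw": 0.1},
  {"xyz": [-0.6, 0.1, 0], "delta_rot": [0, 0, -19.5], "claw": 0.1},
  {"xyz": [-0.65, 0.11, 0], "delta_rot": [0, 0, -23.4], "claw": 0.1},
  {"xyz": [-0.65, 0.11, 0], "delta_rot": [0, 0, -23.4], "claw": 0.1},
  {"xyz": [-0.65, 0.11, 0], "delta_rot": [0, 0, -23.4], "claw": 0.1},
  {"xyz": [-0.65, 0.11, 0], "delta_rot": [0, 0, -23.4], "claw": 0.1},
])

```text
time_s: 15.95
ee_pos: [524.9, -296.9, 108.7]
tool_rot: [-2.223, -2.219, -0.0]
force: [-0.2, 1.2, -1.7]
gripper_width: 0.143
grasp_force: 50.0
```

```bash
python3 - <<'E'
from h import *; from bench import r
r.capture("side"); s,c=wrist(r,"w6"); P=cloud(c); 
q=P[(abs(P[...,0]-523.5)<20)&(P[...,2]>75)&(P[...,2]<135)&(P[...,1]>-292)&(P[...,1]<-230)]
f=q[q[:,1]>-280]; print("head end y",f[:,1].max().round(1),"z max",f[:,2].max().round(1),"x",f[:,0].mean().round(1))
go(s,(523.5,-302,24),90)
E
```

```text
head end y -254.4 z max 124.9 x 525.9
at [ 525.  -297.   108.8] yaw 89.9 t 16.0 -> xyz [-0.126 -0.036  2.119] rot [-0.02 -0.02 -0.07] dist 85.0
```

Request:
send_rows([
  {"xyz": [-0.13, -0.04, 0.6], "delta_rot": [0, 0, 0], "claw": 0.1},
  {"xyz": [-0.13, -0.04, 1.3], "delta_rot": [0, 0, 0], "claw": 0.1},
  {"xyz": [-0.13, -0.04, 1.8], "delta_rot": [0, 0, 0], "claw": 0.1},
  {"xyz": [-0.13, -0.04, 2.0], "delta_rot": [0, 0, 0], "claw": 0.1},
  {"xyz": [-0.13, -0.04, 2.08], "delta_rot": [0, 0, 0], "claw": 0.1},
  {"xyz": [-0.13, -0.04, 2.12], "delta_rot": [0, 0, 0], "claw": 0.1},
  {"xyz": [-0.13, -0.04, 2.12], "delta_rot": [0, 0, 0], "claw": 0.1},
  {"xyz": [-0.13, -0.04, 2.12], "delta_rot": [0, 0, 0], "claw": 0.1},
])

```text
time_s: 16.72
ee_pos: [524.1, -303.4, 25.5]
tool_rot: [2.219, 2.22, 0.0]
force: [0.6, -0.4, -1.9]
gripper_width: 0.145
grasp_force: 50.0
```

Request:
send_rows([
  {"xyz": [0, 0, 0.015], "delta_rot": [0, 0, 0], "claw": 0.1},
  {"xyz": [0, 0, 0.025], "delta_rot": [0, 0, 0], "claw": 0.1},
  {"xyz": [0, 0, 0.025], "delta_rot": [0, 0, 0], "claw": 0.1},
])

```text
time_s: 16.97
ee_pos: [523.5, -303.1, 23.7]
tool_rot: [2.22, 2.221, 0.0]
force: [-0.1, 0.4, -2.9]
gripper_width: 0.14
grasp_force: 50.0
```

Request:
send_rows([
  {"xyz": [0, 0, 0.015], "delta_rot": [0, 0, 0], "claw": 0.1},
  {"xyz": [0, 0, 0.025], "delta_rot": [0, 0, 0], "claw": 0.1},
  {"xyz": [0, 0, 0.025], "delta_rot": [0, 0, 0], "claw": 0.1},
])

```text
time_s: 17.22
ee_pos: [523.5, -303.1, 22.5]
tool_rot: [2.221, 2.221, -0.0]
force: [0.3, -0.9, 1.0]
gripper_width: 0.14
grasp_force: 50.0
```

Request:
send_rows([
  {"xyz": [0, 0, 0.01], "delta_rot": [0, 0, 0], "claw": 0.1},
  {"xyz": [0, 0, 0.01], "delta_rot": [0, 0, 0], "claw": 0.1},
])

```text
time_s: 17.38
ee_pos: [523.5, -303.1, 22.5]
tool_rot: [2.22, 2.221, -0.0]
force: [-2.0, 0.5, 4.6]
gripper_width: 0.141
grasp_force: 50.0
```

Request:
send_rows([
  {"xyz": [0, 0, 0], "delta_rot": [0, 0, 0], "claw": 0.18},
  {"xyz": [0, 0, 0], "delta_rot": [0, 0, 0], "claw": 0.18},
  {"xyz": [0, 0, 0], "delta_rot": [0, 0, 0], "claw": 0.18},
  {"xyz": [0, 0, -0.15], "delta_rot": [0, 0, 0], "claw": 0.18},
  {"xyz": [0, 0, -0.5], "delta_rot": [0, 0, 0], "claw": 0.25},
  {"xyz": [0, 0, -1.2], "delta_rot": [0, 0, 0], "claw": 0.25},
  {"xyz": [0, 0, -2], "delta_rot": [0, 0, 0], "claw": 0.3},
  {"xyz": [0, 0, -2.9], "delta_rot": [0, 0, 0], "claw": 0.4},
])

```text
time_s: 18.05
ee_pos: [522.6, -302.3, 138.1]
tool_rot: [-2.219, -2.22, 0.001]
force: [0.2, -1.4, 0.4]
gripper_width: 0.33
grasp_force: 0.0
```

Request:
send_rows([
  {"xyz": [0.9, 0, 0], "delta_rot": [0, 0, -6.5], "claw": 0.45},
  {"xyz": [1.9, 0.1, 0], "delta_rot": [0, 0, -13], "claw": 0.45},
  {"xyz": [2.9, 0.2, 0], "delta_rot": [0, 0, -19.5], "claw": 0.45},
  {"xyz": [3.9, 0.3, 0], "delta_rot": [0, 0, -26], "claw": 0.45},
  {"xyz": [4.9, 0.4, 0], "delta_rot": [0, 0, -32.5], "claw": 0.45},
  {"xyz": [5.9, 0.5, 0], "delta_rot": [0, 0, -39], "claw": 0.45},
  {"xyz": [6.9, 0.6, 0], "delta_rot": [0, 0, -45.5], "claw": 0.45},
  {"xyz": [7.9, 0.7, 0], "delta_rot": [0, 0, -52], "claw": 0.45},
])

```text
time_s: 18.72
ee_pos: [551.1, 15.1, 138.2]
tool_rot: [1.014, 2.973, 0.0]
force: [1.4, 0.0, 0.2]
gripper_width: 0.443
grasp_force: 0.0
```

```bash
python3 - <<'E'
from h import *; from bench import r
c=r.capture("top"); r.capture("side"); s=r.observe(); go(s,(555,124,145),168.5)
cv2.imwrite("pics/t4.png",cv2.resize(c["img"][165:305,360:460,::-1],None,fx=4,fy=4))
E
```

```text
at [551.1  18.6 138.1] yaw 142.6 t 18.82 -> xyz [ 1.526  2.151 -0.168] rot [ 9.000e-02 -1.000e-02 -2.595e+01] dist 106.0
```

View pics/t4.png

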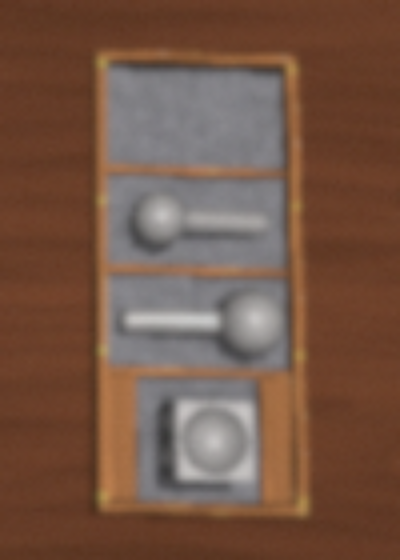

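The medium punch lies along its bay (ball (158,220), tail (268,222)), and the large punch and block haven't moved. Next is the small one.

Request:
send_rows([
  {"xyz": [0.5, 0.7, 0], "delta_rot": [0, 0, -6.5], "claw": 0.45},
  {"xyz": [1, 1.4, 0], "delta_rot": [0, 0, -13], "claw": 0.45},
  {"xyz": [1.4, 2, 0], "delta_rot": [0, 0, -19.5], "claw": 0.45},
  {"xyz": [1.53, 2.15, 0], "delta_rot": [0, 0, -26], "claw": 0.45},
  {"xyz": [1.53, 2.15, 0], "delta_rot": [0, 0, -26], "claw": 0.45},
  {"xyz": [1.53, 2.15, 0], "delta_rot": [0, 0, -26], "claw": 0.45},
])

```text
time_s: 19.32
ee_pos: [555.9, 118.1, 137.8]
tool_rot: [0.333, 3.124, -0.001]
force: [-0.6, -0.5, -0.9]
gripper_width: 0.451
grasp_force: 0.0
```

```bash
python3 wm.py small 555,124; python3 - <<'E'
from h import *; from bench import r
s=r.observe(); go(s,(555,124,15.5),168.5)
E
```

```text
px [324. 198.] ball [582.4 117.3  12.7] table -0.2 width 12.6 len 71.8 ic -0.0
shank top z near head/tail [19.  15.1] yaw -12.0 origin [560.2 122.1]
at [556.  117.2 137.8] yaw 167.8 t 19.42 -> xyz [0.061 0.161 3.057] rot [-0.03  0.01 -0.74] dist 122.0
```

View pics/w_small.png

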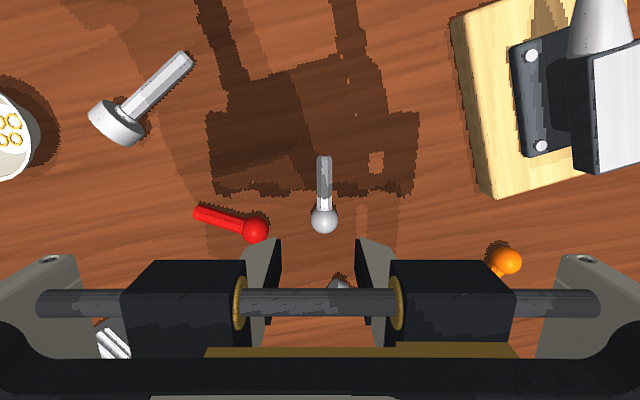

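The small steel ball is at (323,220), with the red one at (255,230) close by. The x readings of the ball differ by 6 mm, probably because shank points got into the first fit, so I'll refit with the tighter cut.

```bash
sed -i 's/>h+6)/>h+9.5)/' meas.py; python3 meas.py | grep -v large; python3 - <<'E'
from h import *; from bench import r
s=r.observe(); go(s,(558.5,122.3,16.5),167.8)
E
```

```text
medium top 296 px [333. 198.] ball [ 589.9 -107.5   15.6] rms 1.07 yaw 26.1 origin [ 567.3 -118.6] len 85.2
medium side 211 px [322. 187.] ball [ 590.  -107.    14.8] rms 1.15 yaw 28.4 origin [ 567.8 -119. ] len 83.4
small top 242 px [234. 199.] ball [579.9 117.9  12.9] rms 1.52 yaw -13.8 origin [557.8 123.4] len 72.6
small side 209 px [280. 256.] ball [580.1 119.4  12.1] rms 1.09 yaw -11.2 origin [557.8 123.8] len 71.9
at [556.  117.2 137.8] yaw 167.8 t 19.42 -> xyz [-0.034  0.138  3.032] rot [-0.03  0.01 -0.04] dist 121.0
```

Request:
send_rows([
  {"xyz": [-0.01, 0.15, 0.8], "delta_rot": [0, 0, 0], "claw": 0.45},
  {"xyz": [-0.01, 0.15, 1.7], "delta_rot": [0, 0, 0], "claw": 0.45},
  {"xyz": [-0.01, 0.15, 2.5], "delta_rot": [0, 0, 0], "claw": 0.45},
  {"xyz": [-0.01, 0.15, 2.9], "delta_rot": [0, 0, 0], "claw": 0.45},
  {"xyz": [-0.01, 0.15, 3.05], "delta_rot": [0, 0, 0], "claw": 0.45},
  {"xyz": [-0.01, 0.15, 3.05], "delta_rot": [0, 0, 0], "claw": 0.45},
  {"xyz": [-0.01, 0.15, 3.05], "delta_rot": [0, 0, 0], "claw": 0.45},
])

```text
time_s: 20.0
ee_pos: [558.3, 123.6, 16.5]
tool_rot: [0.331, 3.123, 0.0]
force: [1.3, 0.8, -1.0]
gripper_width: 0.45
grasp_force: 0.0
```

Request:
send_rows([
  {"xyz": [0, 0, 0], "delta_rot": [0, 0, 0], "claw": 0.1},
  {"xyz": [0, 0, 0], "delta_rot": [0, 0, 0], "claw": 0.1},
  {"xyz": [0, 0, 0], "delta_rot": [0, 0, 0], "claw": 0.1},
  {"xyz": [0, 0, 0], "delta_rot": [0, 0, 0], "claw": 0.1},
  {"xyz": [0, 0, 0], "delta_rot": [0, 0, 0], "claw": 0.1},
  {"xyz": [0, 0, 0], "delta_rot": [0, 0, 0], "claw": 0.1},
], newtons=40)

```text
time_s: 20.5
ee_pos: [557.8, 124.5, 16.2]
tool_rot: [0.328, 3.123, 0.0]
force: [-0.2, 0.8, 2.3]
gripper_width: 0.144
grasp_force: 40.0
```

Request:
send_rows([
  {"xyz": [0, 0, -0.4], "delta_rot": [0, 0, 0], "claw": 0.1},
  {"xyz": [0, 0, -1.3], "delta_rot": [0, 0, 6], "claw": 0.1},
  {"xyz": [0, 0, -2.2], "delta_rot": [0, 0, 12], "claw": 0.1},
  {"xyz": [-0.25, -0.9, -2.4], "delta_rot": [0, 0, 18.5], "claw": 0.1},
  {"xyz": [-0.5, -1.8, -2.4], "delta_rot": [0, 0, 25], "claw": 0.1},
  {"xyz": [-0.8, -2.75, -2.4], "delta_rot": [0, 0, 31.5], "claw": 0.1},
  {"xyz": [-1.05, -3.7, -2.4], "delta_rot": [0, 0, 38], "claw": 0.1},
  {"xyz": [-1.3, -4.6, -2.4], "delta_rot": [0, 0, 44.5], "claw": 0.1},
])

```text
time_s: 21.17
ee_pos: [569.8, -68.2, 111.7]
tool_rot: [-1.494, -2.763, 0.0]
force: [0.1, 0.2, -1.6]
gripper_width: 0.142
grasp_force: 40.0
```

```bash
python3 - <<'E'
from h import *; from bench import r
r.capture("side"); r.capture("side"); s=r.observe(); print(s["gripper_width"],s["force"]); go(s,(587,-300,112),90)
E
```

```text
0.14369031141101987 [ 0.62182714  0.08149568 -1.23205784]
at [570.4 -71.8 111.5] yaw 123.0 t 21.27 -> xyz [-5.010e+00 -2.761e+00 -1.000e-03] rot [ 0.    0.11 33.02] dist 229.0
```

Request:
send_rows([
  {"xyz": [-0.75, -0.4, 0], "delta_rot": [0, 0, 6], "claw": 0.1},
  {"xyz": [-1.55, -0.85, 0], "delta_rot": [0, 0, 12], "claw": 0.1},
  {"xyz": [-2.4, -1.3, 0], "delta_rot": [0, 0, 18], "claw": 0.1},
  {"xyz": [-3.2, -1.75, 0], "delta_rot": [0, 0, 24], "claw": 0.1},
  {"xyz": [-4, -2.2, 0], "delta_rot": [0, 0, 30], "claw": 0.1},
  {"xyz": [-4.7, -2.6, 0], "delta_rot": [0, 0, 33], "claw": 0.1},
  {"xyz": [-5.01, -2.76, 0], "delta_rot": [0, 0, 33], "claw": 0.1},
  {"xyz": [-5.01, -2.76, 0], "delta_rot": [0, 0, 33], "claw": 0.1},
])

```text
time_s: 21.93
ee_pos: [588.5, -297.6, 111.0]
tool_rot: [2.214, 2.228, -0.001]
force: [-0.5, 0.3, -2.1]
gripper_width: 0.145
grasp_force: 40.0
```

```bash
python3 - <<'E'
from h import *; from bench import r
r.capture("side"); r.capture("side"); s,c=wrist(r,"w7"); P=cloud(c)
q=P[(abs(P[...,0]-587)<9)&(P[...,2]>85)&(P[...,2]<118)&(P[...,1]>-283)&(P[...,1]<-230)]
print("tail y",np.percentile(q[:,1],99).round(1),"x",q[:,0].mean().round(1),"top z at tail/-275",q[q[:,1]>np.percentile(q[:,1],90)][:,2].max().round(1),q[abs(q[:,1]+277)<3][:,2].max().round(1))
go(s,(587,-300,23),90)
E
```

```text
tail y -259.9 x 589.0 top z at tail/-275 109.5 111.9
at [ 588.4 -293.9  111. ] yaw 90.5 t 22.03 -> xyz [-0.156 -0.035  2.199] rot [-0.07 -0.07  0.53] dist 88.0
```

Request:
send_rows([
  {"xyz": [-0.16, -0.035, 0.6], "delta_rot": [0, 0, 0.5], "claw": 0.1},
  {"xyz": [-0.16, -0.035, 1.3], "delta_rot": [0, 0, 0.5], "claw": 0.1},
  {"xyz": [-0.16, -0.035, 1.8], "delta_rot": [0, 0, 0.5], "claw": 0.1},
  {"xyz": [-0.16, -0.035, 2.05], "delta_rot": [0, 0, 0.5], "claw": 0.1},
  {"xyz": [-0.16, -0.035, 2.16], "delta_rot": [0, 0, 0.5], "claw": 0.1},
  {"xyz": [-0.16, -0.035, 2.2], "delta_rot": [0, 0, 0.5], "claw": 0.1},
  {"xyz": [-0.16, -0.035, 2.2], "delta_rot": [0, 0, 0.5], "claw": 0.1},
  {"xyz": [-0.16, -0.035, 2.2], "delta_rot": [0, 0, 0.5], "claw": 0.1},
])

```text
time_s: 22.75
ee_pos: [588.4, -301.0, 25.2]
tool_rot: [2.219, 2.221, 0.001]
force: [-0.1, 0.2, -1.1]
gripper_width: 0.141
grasp_force: 40.0
```

Request:
send_rows([
  {"xyz": [0, 0, 0.015], "delta_rot": [0, 0, 0], "claw": 0.1},
  {"xyz": [0, 0, 0.025], "delta_rot": [0, 0, 0], "claw": 0.1},
  {"xyz": [0, 0, 0.025], "delta_rot": [0, 0, 0], "claw": 0.1},
])

```text
time_s: 23.0
ee_pos: [587.7, -301.1, 23.3]
tool_rot: [2.22, 2.221, 0.0]
force: [0.2, -0.5, -0.5]
gripper_width: 0.147
grasp_force: 40.0
```

Request:
send_rows([
  {"xyz": [0, 0, 0.02], "delta_rot": [0, 0, 0], "claw": 0.1},
  {"xyz": [0, 0, 0.04], "delta_rot": [0, 0, 0], "claw": 0.1},
  {"xyz": [0, 0, 0.04], "delta_rot": [0, 0, 0], "claw": 0.1},
])

```text
time_s: 23.25
ee_pos: [587.6, -301.0, 21.4]
tool_rot: [2.221, 2.221, 0.0]
force: [0.3, -0.0, -0.1]
gripper_width: 0.139
grasp_force: 40.0
```

Request:
send_rows([
  {"xyz": [0, 0, 0.01], "delta_rot": [0, 0, 0], "claw": 0.1},
  {"xyz": [0, 0, 0.01], "delta_rot": [0, 0, 0], "claw": 0.1},
])

```text
time_s: 23.42
ee_pos: [587.6, -301.0, 21.2]
tool_rot: [2.221, 2.221, -0.0]
force: [-1.4, 0.2, 3.6]
gripper_width: 0.145
grasp_force: 40.0
```

Contact made, so I release, raise and back off.

Request:
send_rows([
  {"xyz": [0, 0, 0], "delta_rot": [0, 0, 0], "claw": 0.2},
  {"xyz": [0, 0, 0], "delta_rot": [0, 0, 0], "claw": 0.2},
  {"xyz": [0, 0, 0], "delta_rot": [0, 0, 0], "claw": 0.2},
  {"xyz": [0, 0, -0.15], "delta_rot": [0, 0, 0], "claw": 0.2},
  {"xyz": [0, 0, -0.5], "delta_rot": [0, 0, 0], "claw": 0.22},
  {"xyz": [0, 0, -1.2], "delta_rot": [0, 0, 0], "claw": 0.22},
  {"xyz": [0, 0, -2], "delta_rot": [0, 0, 0], "claw": 0.3},
  {"xyz": [0, 0, -3], "delta_rot": [0, 0, 0], "claw": 0.4},
])

```text
time_s: 24.08
ee_pos: [586.4, -300.2, 140.2]
tool_rot: [-2.218, -2.219, 0.001]
force: [0.6, -0.3, -0.0]
gripper_width: 0.318
grasp_force: 0.0
```

Request:
send_rows([
  {"xyz": [0.9, -0.1, 0], "delta_rot": [0, 0, 0], "claw": 0.45},
  {"xyz": [1.8, -0.2, 0], "delta_rot": [0, 0, 0], "claw": 0.45},
  {"xyz": [2.7, -0.3, 0], "delta_rot": [0, 0, 0], "claw": 0.45},
  {"xyz": [3.6, -0.4, 0], "delta_rot": [0, 0, 0], "claw": 0.45},
  {"xyz": [4.5, -0.5, 0], "delta_rot": [0, 0, 0], "claw": 0.45},
  {"xyz": [5.4, -0.6, 0], "delta_rot": [0, 0, 0], "claw": 0.45},
  {"xyz": [5.8, -0.6, 0], "delta_rot": [0, 0, 0], "claw": 0.45},
  {"xyz": [5.8, -0.6, 0], "delta_rot": [0, 0, 0], "claw": 0.45},
])

```text
time_s: 24.75
ee_pos: [563.0, -65.1, 141.3]
tool_rot: [-2.216, -2.226, -0.001]
force: [0.1, -0.7, -0.1]
gripper_width: 0.448
grasp_force: 0.0
```

```bash
python3 - <<'E'
from h import *; from bench import r
c=r.capture("side"); np.savez("pics/s5.npz",**c)
c=r.capture("top"); cv2.imwrite("pics/t5.png",cv2.resize(c["img"][130:310,205:485,::-1],None,fx=2.8,fy=2.8,interpolation=cv2.INTER_CUBIC))
P=cloud(c); hsv=cv2.cvtColor(c["img"],cv2.COLOR_RGB2HSV)
ins=(abs(P[...,0]-488)<130)&(abs(P[...,1]+301)<54)&(P[...,2]>12)&(hsv[...,1]<60)
k,L,st,ce=cv2.connectedComponentsWithStats(ins.astype(np.uint8))
for i in range(1,k):
    if st[i,4]>40: q=P[L==i]; print(ce[i].round(),np.round(cv2.minAreaRect(np.float32(q[:,:2]))[0]),"y",q[:,1].min().round(),q[:,1].max().round(),"zmax",q[:,2].max().round(1))
E
```

```text
[411. 194.] [ 584. -301.] y -337.0 -266.0 zmax 32.0
[407. 220.] [ 523. -301.] y -342.0 -259.0 zmax 39.4
[414. 245.] [ 460. -301.] y -347.0 -254.0 zmax 46.4
[412. 275.] [ 392. -301.] y -323.0 -278.0 zmax 51.9
```

View pics/t5.png

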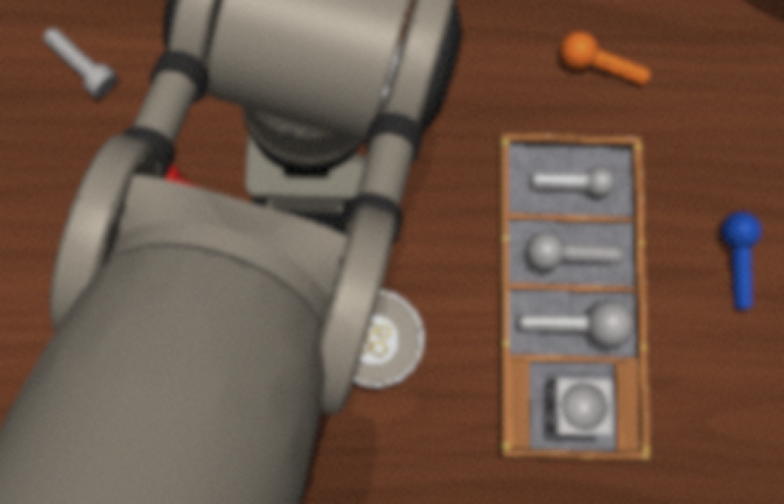

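The tray holds the block dish up at (583,405), then the large (575,323), medium (575,252) and small (572,180) punches, each lengthwise in its own bay. The hand is clear of everything.

```bash
python3 -c "
from bench import r
print(r.hand_in())"
```

```text
the job is handed in; nothing more can be done
None
```

The doming block is in its square compartment, dish up, and the large, medium and small ball punches lie lengthwise in the bays beside it in that order; I moved nothing else and handed the job in at about 25 s.

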